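Send the fume extraction to the soldering place

TASK

Both dampers on the fume-extraction duct have been left part open: give all the suction to the place where the soldering iron stands. With a fingertip, push the damper lever on the iron's side round to its fully open stop (lever along the duct, pointing to the intake) and the other lever round to its shut stop (lever across the duct). Only push the levers, do not pinch them, and leave the iron stand, the parts box and the tin and circuit board on the duct where they are.

Things in the scene. Friction and masses are not known exactly. Their poses are not given: they have to be found in the camera images.
- hood: the bench's fume-extraction duct, fixed: a white sheet-metal T. Origin on the table under the centre of its column; its own y axis runs along the horizontal duct (towards the left end), its x axis points away from the robot at yaw 0. Duct: 180 mm wide (x), underside 90 mm and flat top 180 mm above the table, from y = -250 to +250 mm, with a rounded intake nose beyond that to y = +-355 mm; column 160 x 150 mm below the middle.
- iron_stand: soldering iron in its coil stand on a black base 110 x 75 mm, about 155 mm high with the iron's handle slanting up towards its own +x; loose. Origin under the base's centre. It stands on the table just beyond one of the two intake noses, left or right (the sign of its y in the hood's frame): that is the place in use. Not to be moved
- parts_box: open cardboard box 130 x 90 x 50 mm with a row of black modules, loose, on the table beyond the other nose: the idle place. Origin under its centre. Not to be moved
- tin: small round metal tin, 40 mm across, 42 mm high, loose on the top of the duct along its far (+x) side. Origin under its centre. Not to be moved
- board: small circuit board 70 x 90 mm, 18 mm high with its parts, lying loose on the duct top between the two levers. Origin under its centre. Not to be moved
- damper_left (a joint): angle of the left damper lever (the one at y = +140 mm in the hood's frame) about its vertical spindle, rad. 0 = shut: lever across the duct, pointing to the hood's -x, against its stop. 1.571 = fully open: lever along the duct, pointing outwards to the hood's +y, against the other stop. It opens clockwise seen from above, and stays where it is left (friction about 0.22 N m, so about 3 N at the grip).
- damper_left_pivot (a point): on the spindle axis of the left lever, at the mid-height of its grip, 23 mm above the duct top
- damper_left_grip (a point): centre line of the left lever's grip, 80 mm from the spindle, 23 mm above the duct top. The lever is a flat steel strip 16 mm wide with an upright black grip 17 mm wide, from 52 to 105 mm from the spindle and from 10 to 36 mm above the duct top (open air below it down to the duct). Within 57 mm of the spindle lie a flat quadrant plate, two turned-up stops 21 mm high and a wing nut on the strip
- damper_right (a joint): angle of the right damper lever (the one at y = -140 mm in the hood's frame) about its vertical spindle, rad. 0 = shut: lever across the duct, pointing to the hood's -x, against its stop. 1.571 = fully open: lever along the duct, pointing outwards to the hood's -y, against the other stop. It opens anticlockwise seen from above, and stays where it is left (friction about 0.22 N m, so about 3 N at the grip).
- damper_right_pivot (a point): on the spindle axis of the right lever, at the mid-height of its grip, 23 mm above the duct top
- damper_right_grip (a point): centre line of the right lever's grip, 80 mm from the spindle, 23 mm above the duct top. The lever is a flat steel strip 16 mm wide with an upright black grip 17 mm wide, from 52 to 105 mm from the spindle and from 10 to 36 mm above the duct top (open air below it down to the duct). Within 57 mm of the spindle lie a flat quadrant plate, two turned-up stops 21 mm high and a wing nut on the strip

How it is judged:
By the outcome, as a careful person would: the job done as asked, in the order asked, and still so for the second after the job is handed in, with the robot touching nothing.
It also fails if it takes over 48 s, if anything falls off the work surface, if the arm or the gripper's body presses on something with over 40 N, if the wrist force passes 120 N, or if a joint passes its speed limit or range.

ROBOT

A 6-joint arm with a two-finger parallel gripper is mounted at the origin on the work surface. World frame = base frame: x ahead of the robot, y to its left, z up, the work surface at z = 0. Lengths are in m, angles in rad, forces in N, time in s.
With the tool pointing down it reaches from about 0.35 to 0.875 m from the base axis. Payload 4.2 kg.
Tool frame: the origin (TCP) lies midway between the tips of the shut fingers; the grasp point (between the pads) lies 19 mm behind it; z points along the fingers, x is the direction in which the jaws open and shut, and the axes are right-handed (so a half turn about z gives the same grasp; the last joint's range is limited). The gripper opens to 85 mm and grips with 20 to 120 N. Pads are 22 mm wide; open, the fingers measure 114 mm over their backs; the gripper's body (76 mm by 85 mm) begins 54 mm behind the grasp point. The pads swing forward as they close: fully open they stand 13 mm farther back than shut.
Start: joints at [1.524, 0.385, 0.008, 0, -1.194, -0.259], TCP at [0.188, 0.596, 0.231] pointing down, gripper open.
Joint ranges: [-3.14, 3.14], [-1.21, 2.06], [-1.07, 1.41], [-3.16, 2.05], [-2.99, -0.16], [-3.1, 3.1]. Speed limits (rad/s): [2.79, 2.79, 3.14, 3.14, 3.14, 3.14].

INTERFACE

Orientations are given as a unit quaternion [x, y, z, w].
In Python, from station import * gives the robot as it stands. The module is installed in compiled form; this text tells all that it offers.
- The arm moves only by the tool carry_out, never from a script. Its argument "plan" is a list of rows, each a list of 3 entries, a list of its own where there are three numbers: the shift along the tool's x, y, z in m, then the turn, a rotation vector about the tool's x, y, z in units of 5 degrees (1.0 is 5 degrees), then the closure, from -1 (fully open) to 1 (shut). A call has 1 to 10 rows; each row shifts and turns the commanded pose from where the row before left it, along the tool's axes as they then stand; what a row does not reach is not made up. A row lasts 1/8 s, in which the tool goes at most 62.5 mm and 10.7 degrees, less where a joint would pass 70% of its speed; a pose out of reach is approached as far as the arm can. A call with a gripper value outside its range is refused whole. The fingers move at their own pace and stop on an object; the grip force is fixed at half the most. Time passes only in rows, so rows that do not move let the fingers close. It gives the time, the measured TCP pose, the force and the opening at its end, in the units of the state.
- sense(): the state, without advancing time (a new reading comes with each control period).
- camera(name): name is "scene" or "top"; returns a dict with "image" (384x512x3 uint8, blue, green, red), "fx", "fy", "cx", "cy" (pixels), "R" (3x3) and "t" (3): a world point X has camera coordinates R X + t. Camera axes: x right, y down, z forward; pixel columns grow to the right and rows downward; lengths in m; the calibration is good to about 2 mm. A picture is of the moment at which its call begins. There is no depth.
- job_done(): hands the job in, once; it reports no verdict.
The state is a dict: "t": time; "q": joint angles; "joint_vel": joint speeds; "joint_efforts": joint torques, N m; "eef_pos": TCP position; "ee_rot": TCP orientation; "ft_force": force on the tool from outside, world axes, zero at the start; "wrist_torque": the same for the moment, N m; "opening": opening from 0.0 (shut) to 1.0 (fully open).
Only numpy, scipy, OpenCV 4.12 (cv2) and the standard library are available. Lean on these libraries where they do the work, as an engineer would, in place of code of your own. Each camera call takes 0.05 s, during which the arm holds its last target. There are 200 camera calls.

## Working session

There is one attempt and no reset: what is moved stays moved. The work goes in short steps, Python scripts to look and compute and a tool call to move; the robot and the scene stay as the last step left them, time stands still between calls to the robot, and variables do not carry over. Pictures are saved under pics/ and viewed, about 8 in all and at most 12, crops included, and the job is handed in when it is done.

Besides the shell and the picture viewer there is one more tool, called after "Emit:" in YAML: its name, and indented under it one key for each argument. carry_out: Moves the arm, as the interface text tells. Its arguments: {"type":"object","properties":{"plan":{"type":"array","items":{"type":"array"}}},"required":["plan"]}

```bash
mkdir -p pics
python3 - <<'E'
from station import *
import cv2,numpy as np
for n in("scene","top"):
    c=camera(n);cv2.imwrite(f"pics/{n}0.png",c["image"]);print(n,c["fx"],c["fy"],c["cx"],c["cy"],np.round(c["R"],4).tolist(),np.round(c["t"],4).tolist())
s=sense();print(s["t"],s["eef_pos"],s["ee_rot"],s["opening"])
E
```

```text
scene 426.8285993762711 426.8285993762711 253.32223956523208 191.4232904888959 [[-0.4094, 0.9123, 0.0051], [0.6514, 0.2962, -0.6985], [-0.6388, -0.2827, -0.7156]] [0.2227, -0.2809, 1.8292]
top 362.0102381535263 362.0102381535263 255.45790119050372 189.8996650546475 [[0.0225, -0.9997, 0.0022], [-0.9824, -0.0225, -0.1856], [0.1856, 0.002, -0.9826]] [0.0045, 0.5795, 1.2831]
0.1 [0.18798672 0.59548537 0.2303069 ] [-5.91091552e-01  8.06603829e-01 -6.46001019e-04 -7.88696548e-04] 1.0002846109699195
```

View pics/scene0.png

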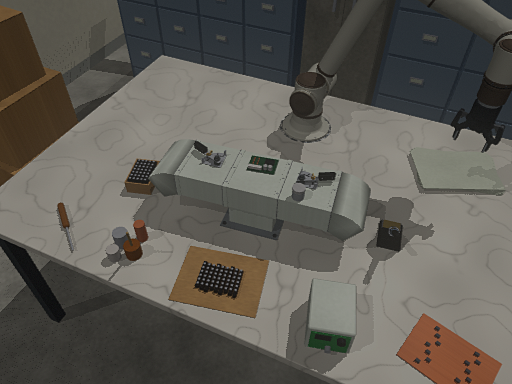

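View pics/top0.png

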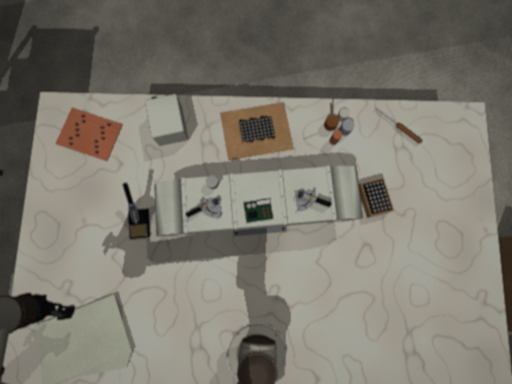

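The iron (top view ~(138,220)) is on the left (+y), and the box is on the right. So the left lever has to be opened and the right one shut. I'll enlarge the duct to measure it.

```bash
cat > h.py <<'E'
import numpy as np,cv2
from station import *
def px2w(c,u,v,z):
    d=c["R"].T@np.array([(u-c["cx"])/c["fx"],(v-c["cy"])/c["fy"],1]);o=-c["R"].T@c["t"]
    return (o+d*(z-o[2])/d[2])[:2]
def w2px(c,X):
    p=c["R"]@np.array(X)+c["t"];return p[0]/p[2]*c["fx"]+c["cx"],p[1]/p[2]*c["fy"]+c["cy"]
def crop(c,u0,v0,u1,v1,s,f):
    cv2.imwrite(f,cv2.resize(c["image"][v0:v1,u0:u1],None,fx=s,fy=s,interpolation=cv2.INTER_CUBIC))
E
python3 - <<'E'
from h import *
c=camera("top");crop(c,145,155,345,245,4,"pics/t1.png")
c=camera("scene");crop(c,150,130,350,250,4,"pics/s1.png")
E
```

```text
(no output)
```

View pics/t1.png

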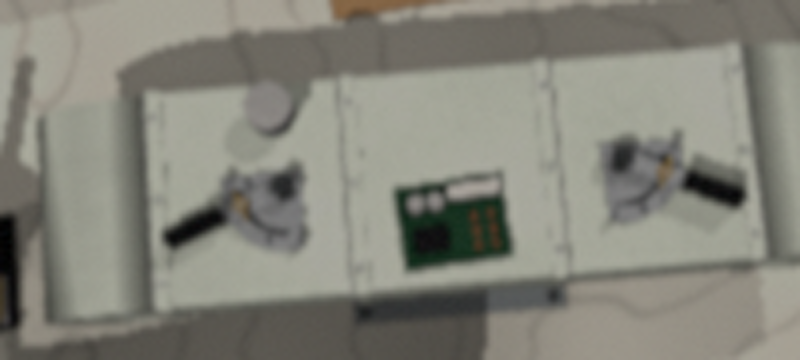

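View pics/s1.png

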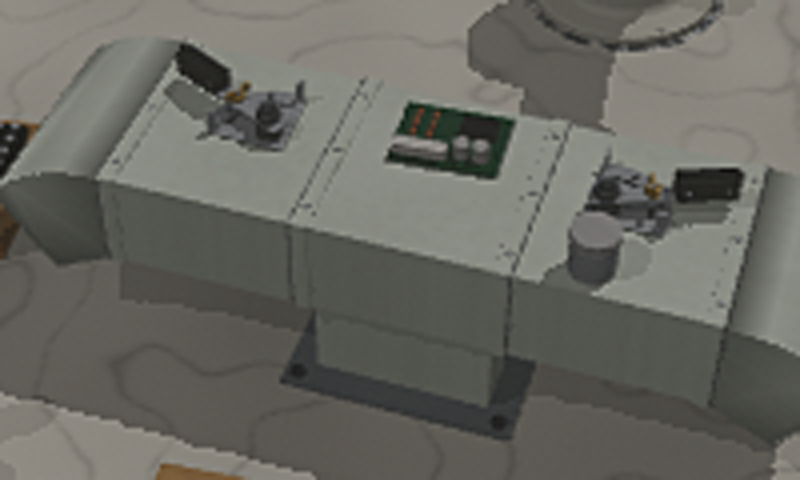

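Left grip is at crop ~(195,228) with pivot ~(285,185). Right grip is at ~(715,187) with pivot ~(622,153). The duct top corners are (143,93), (158,312), (742,42) and (765,262), and the tin is at (268,105). I'll fit the hood pose from these.

Run:
```python
from h import *
from scipy.optimize import least_squares
c=camera("top")
f=lambda x,y,z:px2w(c,145+x/4,155+y/4,z)
P=np.array([f(143,93,.18),f(158,312,.18),f(742,42,.18),f(765,262,.18)])
M=np.array([[.09,.25],[-.09,.25],[.09,-.25],[-.09,-.25]])
T=lambda p,m:m@np.array([[np.cos(p[2]),np.sin(p[2])],[-np.sin(p[2]),np.cos(p[2])]])+p[:2]
r=least_squares(lambda p:(T(p,M)-P).ravel(),[.5,0,0]);p=r.x
print("hood",p,"res mm",np.round(r.fun*1000))
inv=lambda w:(np.array(w)-p[:2])@np.array([[np.cos(p[2]),-np.sin(p[2])],[np.sin(p[2]),np.cos(p[2])]])
for n,s,piv,grip,end in(("L",1,(285,185),(195,228),(168,240)),("R",-1,(622,153),(715,187),(742,197))):
    g=inv(f(*grip,.216));e=inv(f(*end,.216));pv=inv(f(*piv,.21));P0=np.array([0,s*.14])
    for v in (pv,g,e):print(n,v.round(3),np.round(np.hypot(*(v-P0)),3),"ang",np.arctan2(s*(v-P0)[1],-(v-P0)[0]).round(3))
    print(n,"pivot w",T(p,P0[None]).round(4))
print("tin",inv(f(268,105,.222)), "board",inv(f(455,220,.19)))
```

```text
hood [0.52529104 0.0074484  0.10737405] res mm [-2. -4.  2.  0. -4.  3.  3. -0.]
L [-0.001  0.137] 0.003 ang -1.248
L [-0.031  0.21 ] 0.077 ang 1.159
L [-0.039  0.232] 0.1 ang 1.175
L pivot w [[0.5103 0.1466]]
R [ 0.002 -0.138] 0.003 ang -2.326
R [-0.033 -0.209] 0.076 ang 1.123
R [-0.043 -0.229] 0.099 ang 1.123
R pivot w [[ 0.5403 -0.1317]]
tin [0.06347709 0.14516392] board [-0.03848628  0.00177771]
```

Fit residuals are 4 mm or less, with left lever at ~1.16 rad and right at ~1.12 rad. First I'll rise, shut the fingers and turn to line up with the hood.

Emit:
carry_out:
  plan:
    - [[0, 0, -0.02], [0, 0, -1.58], 1]
    - [[0, 0, -0.02], [0, 0, -1.58], 1]
    - [[0, 0, -0.02], [0, 0, -1.57], 1]
    - [[0, 0, 0], [0, 0, 0], 1]

```text
t: 0.75
eef_pos: [0.1883, 0.5967, 0.2929]
ee_rot: [0.743, -0.669, -0.001, -0.001]
ft_force: [0.3, 0.2, 0.3]
opening: 0.144
```

Emit:
carry_out:
  plan:
    - [[0.03, -0.015, 0], [0, 0, 0], 1]
    - [[0.0465, -0.0233, 0], [0, 0, 0], 1]
    - [[0.0465, -0.0233, 0], [0, 0, 0], 1]
    - [[0.0465, -0.0233, 0], [0, 0, 0], 1]
    - [[0.0465, -0.0233, 0], [0, 0, 0], 1]
    - [[0.0465, -0.0233, 0], [0, 0, 0], 1]
    - [[0.0465, -0.0233, 0], [0, 0, 0], 1]
    - [[0.0465, -0.0233, 0], [0, 0, 0], 1]
    - [[0.0465, -0.0233, 0], [0, 0, 0], 1]
    - [[0.0167, -0.0079, 0], [0, 0, 0], 1]

```text
t: 2.0
eef_pos: [0.4413, 0.1996, 0.2901]
ee_rot: [0.742, -0.67, -0.0, 0.001]
ft_force: [1.0, 1.1, 0.2]
opening: 0.004
```

```bash
cat >> h.py <<'E'
p=np.array([.5253,.0074,.1074])
Rh=np.array([[np.cos(p[2]),-np.sin(p[2])],[np.sin(p[2]),np.cos(p[2])]])
def st():
    from scipy.spatial.transform import Rotation as Ro
    s=sense();R=Ro.from_quat(s["ee_rot"]).as_matrix()
    print("t",round(s["t"],2),"hood",(Rh.T@(s["eef_pos"][:2]-p[:2])).round(4),"z",round(s["eef_pos"][2],4),"toolx in hood deg",np.degrees(np.arctan2(*(Rh.T@R[:2,0])[::-1])).round(1),"zaxis",R[:,2].round(3),"F",np.round(s["ft_force"],1),"op",round(s["opening"],2))
E
python3 - <<'E'
from h import *
st()
c=camera("top");crop(c,145,150,345,250,4,"pics/t2.png")
c=camera("scene");crop(c,230,90,390,210,5,"pics/s2.png")
for a in np.linspace(1.165,1.571,6):
    o=.0085+.011*np.sin(a)+.0145*np.cos(a);print(a.round(3),(np.array([0,.14])+.082*np.array([-np.cos(a),np.sin(a)])-o*np.array([np.sin(a),np.cos(a)])).round(4))
E
```

```text
t 2.0 hood [-0.0629  0.2001] z 0.2901 toolx in hood deg -90.4 zaxis [-0.002 -0.001 -1.   ] F [1.  1.1 0.2] op 0.0
1.165 [-0.0547  0.2057]
1.246 [-0.0485  0.2102]
1.327 [-0.0418  0.2141]
1.409 [-0.0347  0.2174]
1.49 [-0.0272  0.2201]
1.571 [-0.0195  0.222 ]
```

View pics/s2.png

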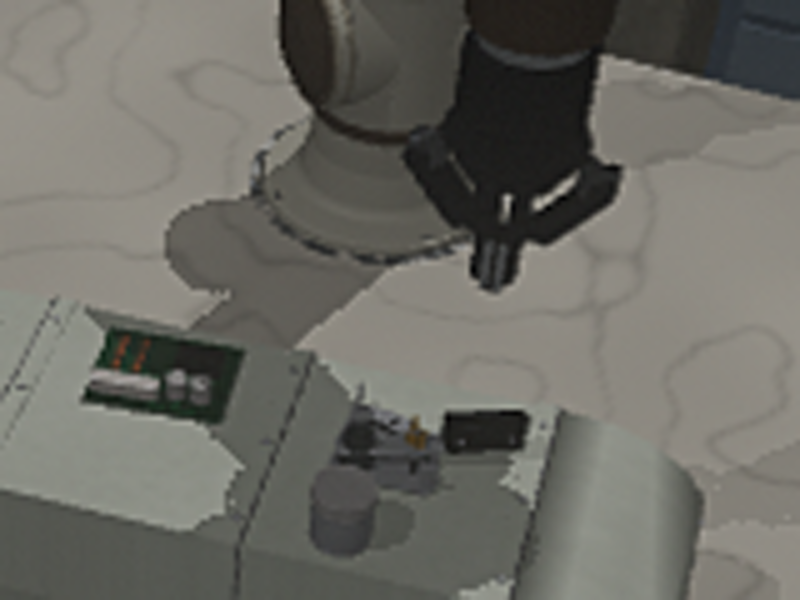

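The fingertip (s2 ~(495,285)) is above the robot side of the left grip (485,430). I'll descend beside the grip to z≈0.195.

Emit:
carry_out:
  plan:
    - [[0, 0.004, 0.03], [0, 0, 0], 1]
    - [[0, 0, 0.03], [0, 0, 0], 1]
    - [[0, 0, 0.02], [0, 0, 0], 1]
    - [[0, 0, 0.015], [0, 0, 0], 1]
    - [[0, 0, 0], [0, 0, 0], 1]

```text
t: 2.72
eef_pos: [0.4357, 0.2015, 0.1947]
ee_rot: [0.744, -0.668, -0.0, 0.002]
ft_force: [0.2, 0.5, 0.8]
opening: -0.004
```

```bash
python3 -c "
from h import *
st()"
```

```text
t 2.73 hood [-0.0683  0.2026] z 0.1947 toolx in hood deg -90.1 zaxis [-0.003 -0.002 -1.   ] F [0.2 0.5 0.8] op -0.0
```

Emit:
carry_out:
  plan:
    - [[-0.002, -0.008, 0], [0, 0, 0], 1]
    - [[-0.003, -0.005, 0], [0, 0, 0], 1]
    - [[-0.003, -0.005, 0], [0, 0, 0], 1]
    - [[-0.003, -0.005, 0], [0, 0, 0], 1]
    - [[-0.003, -0.006, 0], [0, 0, 0], 1]
    - [[-0.002, -0.006, 0], [0, 0, 0], 1]
    - [[-0.002, -0.005, 0], [0, 0, 0], 1]
    - [[0, 0, 0], [0, 0, 0], 1]

```text
t: 3.72
eef_pos: [0.4754, 0.2242, 0.196]
ee_rot: [0.744, -0.668, -0.0, -0.0]
ft_force: [-0.2, -0.6, -0.4]
opening: -0.0
```

Emit:
carry_out:
  plan:
    - [[-0.001, -0.004, 0], [0, 0, 0], 1]
    - [[0, -0.003, 0], [0, 0, 0], 1]
    - [[0, 0, 0], [0, 0, 0], 1]

```text
t: 4.1
eef_pos: [0.4819, 0.226, 0.1962]
ee_rot: [0.744, -0.668, -0.0, -0.0]
ft_force: [-0.7, -0.0, -1.7]
opening: 0.001
```

Run:
```python
from h import *
st()
c=camera("scene");crop(c,250,120,390,225,5,"pics/s3.png")
```

```text
t 4.1 hood [-0.0197  0.222 ] z 0.1962 toolx in hood deg -90.0 zaxis [ 0.     0.001 -1.   ] F [-0.7 -0.  -1.7] op 0.0
```

View pics/s3.png

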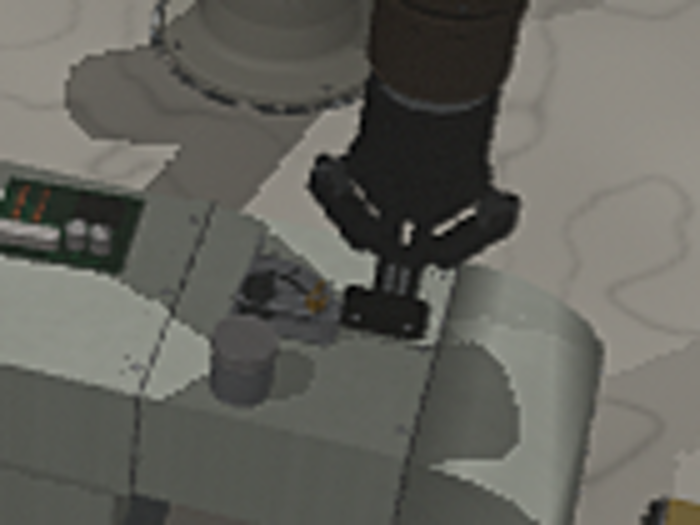

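The grip (s3 ~(385,312)) moved round with the finger and is close to lying along the duct. Force is still low, so I'll press on in small steps until the stop shows.

Emit:
carry_out:
  plan:
    - [[0, -0.002, 0], [0, 0, 0], 1]
    - [[0, 0, 0], [0, 0, 0], 1]

```text
t: 4.4
eef_pos: [0.4838, 0.2261, 0.1964]
ee_rot: [0.744, -0.668, -0.0, -0.0]
ft_force: [-2.0, 1.6, -1.0]
opening: -0.0
```

Emit:
carry_out:
  plan:
    - [[0, -0.002, 0], [0, 0, 0], 1]
    - [[0, 0, 0], [0, 0, 0], 1]

```text
t: 4.65
eef_pos: [0.484, 0.2261, 0.1964]
ee_rot: [0.744, -0.668, -0.001, 0.001]
ft_force: [-8.9, 2.1, 2.7]
opening: -0.0
```

Emit:
carry_out:
  plan:
    - [[0, -0.002, 0], [0, 0, 0], 1]
    - [[0, 0, 0], [0, 0, 0], 1]

```text
t: 4.9
eef_pos: [0.484, 0.226, 0.1964]
ee_rot: [0.744, -0.668, -0.002, 0.003]
ft_force: [-15.1, 3.2, 5.9]
opening: 0.001
```

The stop is reached: position held while force rose to 15 N. I'll back off, rise, and check the lever and the wrist range.

Emit:
carry_out:
  plan:
    - [[0, 0.015, 0], [0, 0, 0], 1]
    - [[0, 0.02, 0], [0, 0, 0], 1]
    - [[0, 0, -0.04], [0, 0, 0], 1]
    - [[0, 0, -0.06], [0, 0, 0], 1]
    - [[0, 0, 0], [0, 0, 0], 1]

```text
t: 5.52
eef_pos: [0.4557, 0.2238, 0.3026]
ee_rot: [0.744, -0.668, 0.002, -0.007]
ft_force: [-0.3, 0.7, 0.6]
opening: -0.002
```

Run:
```python
from h import *
st();print(sense()["q"])
for a in np.linspace(1.123,0,9):
    o=.0085+.011*np.cos(a)+.0145*np.sin(a);print(a.round(3),(np.array([0,-.14])+.082*np.array([-np.cos(a),-np.sin(a)])+o*np.array([np.sin(a),-np.cos(a)])).round(4))
```

```text
t 5.53 hood [-0.046   0.2226] z 0.3026 toolx in hood deg -90.0 zaxis [ 0.012  0.008 -1.   ] F [-0.3  0.7  0.6] op -0.0
[ 0.77869384  0.12977875 -0.16121417  0.00342464 -1.26552474  0.8985912 ]
1.123 [-0.0118 -0.2253]
0.983 [-0.0233 -0.223 ]
0.842 [-0.0347 -0.2189]
0.702 [-0.0457 -0.213 ]
0.562 [-0.0558 -0.2053]
0.421 [-0.0648 -0.1958]
0.281 [-0.0724 -0.1849]
0.14 [-0.0782 -0.1727]
0.0 [-0.082  -0.1595]
```

Emit:
carry_out:
  plan:
    - [[0.03, -0.005, 0], [0, 0, 0], 1]
    - [[0.05, -0.005, 0], [0, 0, 0], 1]
    - [[0.05, -0.006, 0], [0, 0, 0], 1]
    - [[0.05, -0.006, 0], [0, 0, 0], 1]
    - [[0.05, -0.006, 0], [0, 0, 0], 1]
    - [[0.05, -0.006, 0], [0, 0, 0], 1]
    - [[0.05, -0.005, 0], [0, 0, 0], 1]
    - [[0.05, -0.005, 0], [0, 0, 0], 1]
    - [[0.05, -0.005, 0], [0, 0, 0], 1]
    - [[0.025, 0, 0], [0, 0, 0], 1]

```text
t: 6.78
eef_pos: [0.5504, -0.2276, 0.2956]
ee_rot: [0.743, -0.669, 0.0, 0.0]
ft_force: [-0.8, 0.1, -0.7]
opening: 0.0
```

Emit:
carry_out:
  plan:
    - [[0, 0, 0], [0, 0, 1.8], 1]
    - [[0, 0, 0], [0, 0, 1.8], 1]
    - [[0, 0, 0], [0, 0, 1.8], 1]
    - [[0, 0, 0], [0, 0, 1.8], 1]
    - [[0, 0, 0], [0, 0, 1.8], 1]
    - [[0, 0, 0], [0, 0, 1.8], 1]
    - [[0, 0, 0], [0, 0, 1.8], 1]
    - [[0, 0, 0], [0, 0, 1.8], 1]
    - [[0, 0, 0], [0, 0, 1.8], 1]
    - [[0, 0, 0], [0, 0, 1.8], 1]

```text
t: 8.02
eef_pos: [0.5502, -0.2252, 0.2961]
ee_rot: [-0.051, 0.999, -0.001, 0.0]
ft_force: [1.0, -0.3, 0.3]
opening: 0.004
```

Emit:
carry_out:
  plan:
    - [[0, 0, 0], [0, 0, 0], 1]

```text
t: 8.15
eef_pos: [0.5501, -0.2251, 0.2961]
ee_rot: [-0.054, 0.999, -0.0, 0.0]
ft_force: [0.6, 0.1, -0.3]
opening: -0.001
```

Run:
```python
from h import *
st()
c=camera("scene");crop(c,150,100,350,220,4,"pics/s4.png")
```

```text
t 8.15 hood [-2.000e-04 -2.338e-01] z 0.2961 toolx in hood deg -179.9 zaxis [ 0.    -0.001 -1.   ] F [ 0.6  0.1 -0.3] op -0.0
```

View pics/s4.png

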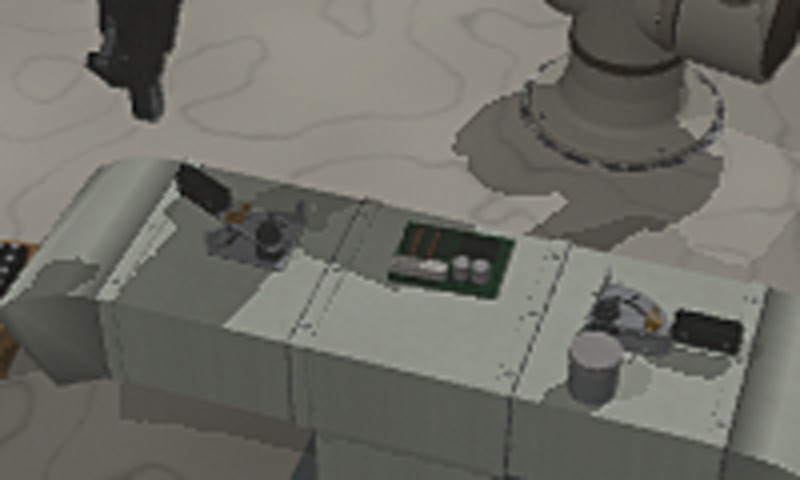

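The left lever (s4 ~(705,333)) now lies along the duct, pointing at the intake. Tin and board haven't moved. I'll descend on the outer side of the right lever (grip ~(203,188)).

Emit:
carry_out:
  plan:
    - [[0, 0, 0.03], [0, 0, 0], 1]
    - [[0, 0, 0.03], [0, 0, 0], 1]
    - [[0, 0, 0.025], [0, 0, 0], 1]
    - [[0, 0, 0.015], [0, 0, 0], 1]
    - [[0, 0, 0], [0, 0, 0], 1]

```text
t: 8.82
eef_pos: [0.5497, -0.2248, 0.1954]
ee_rot: [-0.054, 0.999, 0.0, -0.001]
ft_force: [-0.6, 0.4, -0.1]
opening: 0.002
```

Emit:
carry_out:
  plan:
    - [[0.006, 0.004, 0], [0, 0, 0], 1]
    - [[0.006, 0.004, 0], [0, 0, 0], 1]
    - [[0.006, 0.002, 0], [0, 0, 0], 1]
    - [[0.006, 0.001, 0], [0, 0, 0], 1]
    - [[0.006, 0.002, 0], [0, 0, 0], 1]
    - [[0.006, 0.002, 0], [0, 0, 0], 1]
    - [[0.006, 0.003, 0], [0, 0, 0], 1]
    - [[0.006, 0.003, 0], [0, 0, 0], 1]
    - [[0, 0, 0], [0, 0, 0], 1]

```text
t: 9.95
eef_pos: [0.4988, -0.2088, 0.1961]
ee_rot: [-0.053, 0.999, 0.0, -0.001]
ft_force: [0.7, -0.1, 0.5]
opening: -0.003
```

Run:
```python
from h import *
st()
c=camera("scene");crop(c,150,100,310,220,5,"pics/s5.png")
```

```text
t 9.95 hood [-0.0495 -0.2122] z 0.1961 toolx in hood deg 180.0 zaxis [-0.002  0.    -1.   ] F [ 0.7 -0.1  0.5] op -0.0
```

View pics/s5.png

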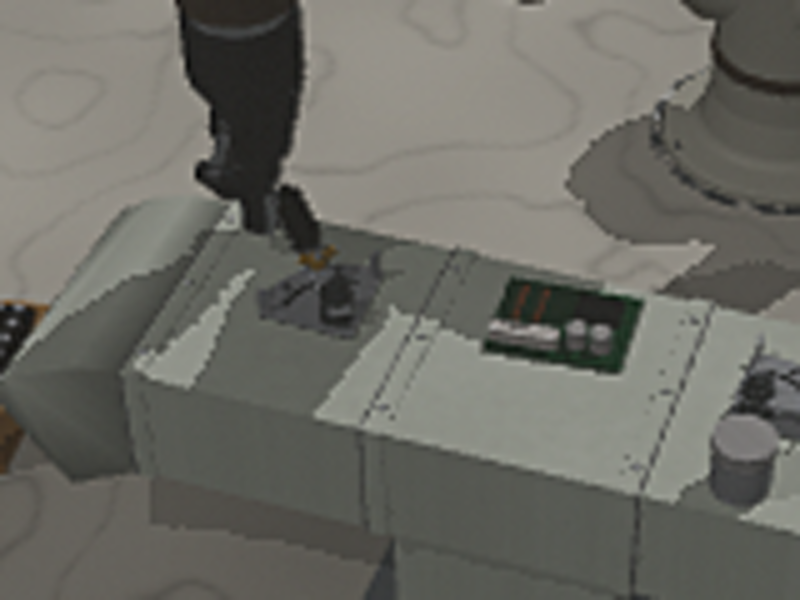

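The lever (s5 grip ~(297,218)) is turning as planned, so I'll continue the arc to shut.

Emit:
carry_out:
  plan:
    - [[0.006, 0.006, 0], [0, 0, 0], 1]
    - [[0.005, 0.005, 0], [0, 0, 0], 1]
    - [[0.005, 0.005, 0], [0, 0, 0], 1]
    - [[0.004, 0.006, 0], [0, 0, 0], 1]
    - [[0.004, 0.006, 0], [0, 0, 0], 1]
    - [[0.003, 0.006, 0], [0, 0, 0], 1]
    - [[0.003, 0.006, 0], [0, 0, 0], 1]
    - [[0.002, 0.006, 0], [0, 0, 0], 1]
    - [[0.001, 0.005, 0], [0, 0, 0], 1]
    - [[0, 0, 0], [0, 0, 0], 1]

```text
t: 11.25
eef_pos: [0.4608, -0.1612, 0.196]
ee_rot: [-0.054, 0.999, 0.0, -0.001]
ft_force: [-0.1, 0.4, 0.4]
opening: 0.002
```

Emit:
carry_out:
  plan:
    - [[0, 0.002, 0], [0, 0, 0], 1]
    - [[0, 0, 0], [0, 0, 0], 1]

```text
t: 11.5
eef_pos: [0.4608, -0.1598, 0.1959]
ee_rot: [-0.053, 0.999, 0.0, -0.001]
ft_force: [-1.9, -0.8, 0.4]
opening: 0.002
```

Emit:
carry_out:
  plan:
    - [[0, 0.002, 0], [0, 0, 0], 1]
    - [[0, 0, 0], [0, 0, 0], 1]

```text
t: 11.75
eef_pos: [0.4607, -0.1591, 0.196]
ee_rot: [-0.053, 0.999, -0.001, -0.001]
ft_force: [-0.3, -8.5, -1.6]
opening: -0.001
```

```bash
python3 -c "
from h import *
st()"
```

```text
t 11.75 hood [-0.0821 -0.1586] z 0.196 toolx in hood deg 180.0 zaxis [-0.002 -0.002 -1.   ] F [-0.3 -8.5 -1.6] op -0.0
```

One more small press to confirm the stop, then back off, rise and move clear for the check.

Emit:
carry_out:
  plan:
    - [[0, 0.002, 0], [0, 0, 0], 1]
    - [[0, 0, 0], [0, 0, 0], 1]

```text
t: 12.0
eef_pos: [0.4607, -0.1589, 0.196]
ee_rot: [-0.053, 0.999, -0.003, -0.001]
ft_force: [0.8, -15.8, -3.8]
opening: -0.002
```

Emit:
carry_out:
  plan:
    - [[0, -0.015, 0], [0, 0, 0], 1]
    - [[0, -0.02, 0], [0, 0, 0], 1]
    - [[0, 0, -0.04], [0, 0, 0], 1]
    - [[0, 0, -0.06], [0, 0, 0], 1]
    - [[0, -0.03, -0.03], [0, 0, 0], 1]
    - [[0, -0.05, 0], [0, 0, 0], 1]
    - [[0, -0.05, 0], [0, 0, 0], 1]
    - [[0, -0.05, 0], [0, 0, 0], 1]
    - [[0, 0, 0], [0, 0, 0], 1]
    - [[0, 0, 0], [0, 0, 0], 1]

```text
t: 13.25
eef_pos: [0.4843, -0.3695, 0.3258]
ee_rot: [-0.053, 0.999, 0.001, -0.0]
ft_force: [-0.3, 0.9, 0.9]
opening: 0.002
```

Run:
```python
from h import *
st()
c=camera("top");crop(c,115,150,395,250,2.85,"pics/t6.png")
c=camera("scene");crop(c,120,110,420,260,2.6,"pics/s6.png")
```

```text
t 13.25 hood [-0.0812 -0.3704] z 0.3258 toolx in hood deg 179.9 zaxis [-0.     0.001 -1.   ] F [-0.3  0.9  0.9] op 0.0
```

View pics/t6.png

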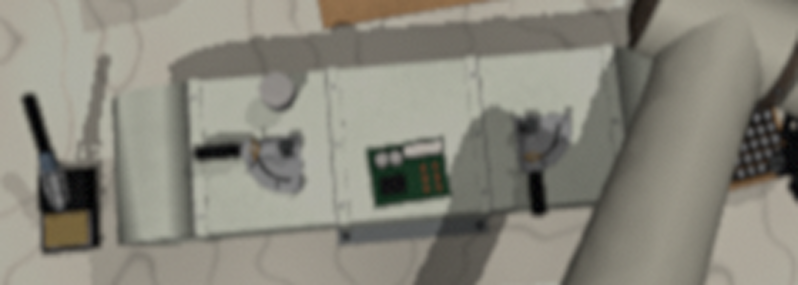

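View pics/s6.png

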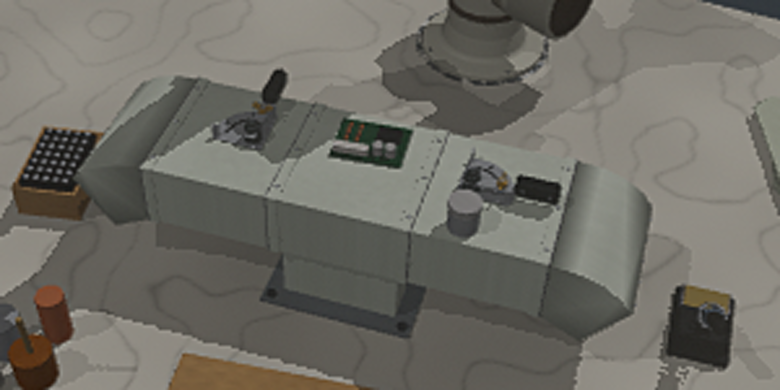

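Both levers look right: left grip at t6 (217,152) lies along the duct, and right grip at (538,192) lies across it. Tin, board, box and iron are all in place. I'll check the angles numerically, then hand in.

Run:
```python
from h import *
c=camera("top")
for s,g in((1,(217,152)),(-1,(538,192))):
    v=Rh.T@(px2w(c,115+g[0]/2.85,150+g[1]/2.85,.216)-p[:2])-np.array([0,s*.14]);print(s,v.round(3),np.arctan2(s*v[1],-v[0]).round(3))
print(job_done())
```

```text
1 [-0.002  0.077] 1.545
-1 [-0.078  0.001] -0.015
the job is handed in; nothing more can be done
None
```

The soldering iron stands at the left intake, so I pushed the left damper lever to its fully open stop first, then the right lever to its shut stop. I used only the closed fingertip, with no pinching, and handed the job in at about 13.3 s of the 48 s allowed.

- **Stops:** on each lever the finger stopped advancing while the force rose to about 15 N, which shows the stop was reached.
- **Lever angles:** the last top picture gave about 1.545 rad for the left lever (target 1.571) and -0.015 rad for the right (target 0). Both differences are within what the camera can resolve.
- **Other items:** the tin, board, iron stand and parts box looked unmoved in the last pictures, though the arm partly hid the box in the top view. The robot was clear and touching nothing at hand-in.

No checks failed or disagreed.

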